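Take a balance out of transport lock, load it and tare it

TASK

The balance is still in its transport lock: draw the steel pin up out of its bore and park it hanging in the open side fork of the lock, then work the tight grey wedge out of its slot with small side pulls to alternate sides and lay it inside the low grey tray. Then stand every lidded jar from the paper sheet upright on the steel weighing pan, none hanging over the edge, and last of all, with everything in place, press the round tare key down. Leave the glass beaker, the blue tube rack and the green tip boxes where they are.

Things in the scene. Friction and masses are not known exactly. Their poses are not given: they have to be found in the camera images.
- balance: Laboratory balance, fixed. Origin on the bench under the pan's centre; x points to its back, y to its left, z up. Housing y -105..105, x -200..115, 60 high (front panel, x below -115: 48). The transport lock is an aluminium block on its left side: x -30..30, y 105..189, with a channel for the wedge along y under a clear cover, top at z 58
- tooth (a point): Inner edge of the first tooth in the wedge channel, at balance x 13, y 135, z 30; axes as the balance's. Three steel teeth, 6 long in y, reach from the channel's walls to 13 from its centre line: from the +x wall at balance y 135..141, from the -x wall at y 157..163, from the +x wall at y 179..185. At y 171 a spring pad presses down on the wedge (2 N; 3 to 5 N of drag)
- pan (a point): Centre of the top of the square steel weighing pan, 200 x 200, 78 above the bench; axes as the balance's
- bore (a point): Mouth of the pin's upright bore (12 wide, 16 deep) in the raised boss of the lock, 68 above the bench, at balance x -12, y 126. Axes as the balance's. The pin in it stands in front of the wedge's cross-head and blocks it
- notch (a point): Parking place of the pin in the fork on the lock's -x side, 68 above the bench, at balance x -49, y 165; axes as the balance's. Two prongs 9.5 wide, 12 thick, run along x from x -65 to -37 with a gap of 13 between, open towards -x and upward, free below. The shank hangs in the gap, the flange lies on the prongs
- mouth (a point): Middle of the open outer end of the wedge channel, on its floor, 30 above the bench, at balance x 0, y 189; axes as the balance's. The channel is 48 wide (x -24..24), 22 high, and runs from y 105 to 189
- wedge: Grey plastic transport wedge, 120 long, 80 g. Origin on the underside at the centre of its cross-head (34 in x, 10 in y, 8 thick), the inner end; y runs to the grip, z up. Stem 12 wide, tapering from 8 thick at the head to 16 at the grip. Starts with its head at balance y 114, z 30. To pass a tooth the head must be 4 to 7 off the centre line, away from that tooth; 16 of room between teeth
- wedge_grip (a point): Grip of the wedge, upright block 14 (wedge x) x 24 (wedge y) x 40 high standing on the wedge's underside level; this point is in its middle, 30 above the underside and 103 along y from the wedge's origin. Its axes are the wedge's
- pin: Steel lock pin, upright, 70 g. Origin at the lower end of its shank, z up along it. Shank 10 in diameter, 36 long, then a flange 25 in diameter 4 thick (z 36..40), then a dark knob 20 in diameter, 26 high (z 40..66). At the start its flange rests on the boss
- pin_knob (a point): Middle of the pin's knob, 53 above the pin's lower end
- tray_in (a point): Centre of the inner floor of the low grey tray that lies on the bench, 220 (x) x 130 (y) outside, 24 high, walls 4, floor about 4 thick; axes are the tray's, x along the long side
- tare (a joint): Round grey tare key on the front panel of the balance, springs back; 0 up, 0.005 m fully down, 5 N to press down fully
- tare_top (a point): Middle of the top of the tare key, which is 24 in diameter
- jar0: White plastic lidded jar, part full, 56 in diameter, 60 high, 180 g; origin at the centre of its underside, z up. Starts on the paper sheet at the robot's right
- jar1: Same as jar0, 60 high
- jar2: Same as jar0, but 72 high
- jar3: Same as jar0, but 72 high
- beaker: Open glass beaker, 60 in diameter, 80 high, bystander, origin at the centre of its underside
- tube_rack: Blue rack of tubes, 100 x 160 x 61, bystander, origin at the centre of its underside
- tipbox1: Upper one of two stacked green tip boxes, 90 x 125 x 63 each, bystander, origin at the centre of its underside
There are look-alikes about, which are no part of the job. What is shaped like the jar0 but brown, pink or purple is not meant.

How it is judged:
By the outcome, as a careful person would: the job done as asked, in the order asked, and still so for the second after the job is handed in, with the robot touching nothing.
Of jar0, jar1, jar2, jar3 only 3 to 4 are there at a start; the rules pass over those that are not, and their reading is None.
At some moment in a run one of jar0, jar1, jar2, jar3 may be knocked a few centimetres aside while the robot is not near it.
It also fails if it takes over 192 s, if anything falls off the work surface, if the arm or the gripper's body presses on something with over 40 N, if the wrist force passes 120 N, or if a joint passes its speed limit or range.

ROBOT

A 7-joint arm with a two-finger parallel gripper is mounted at the origin on the work surface. World frame = base frame: x ahead of the robot, y to its left, z up, the work surface at z = 0. Lengths are in mm, angles in rad, forces in N, time in s.
With the tool pointing down it reaches from about 425 to 1025 mm from the base axis. Payload 9.4 kg.
Tool frame: the origin (TCP) lies midway between the tips of the shut fingers; the grasp point (between the pads) lies 19 mm behind it (bot.grip_depth is the distance from the TCP to the grasp point, in mm); z points along the fingers, y is the line along which they close (so a half turn about z gives the same grasp; the last joint's range is limited). The gripper opens to 85 mm and grips with 20 to 120 N. Pads are 22 mm wide; open, the fingers measure 114 mm over their backs; the gripper's body (76 mm by 85 mm) begins 54 mm behind the grasp point. The pads swing forward as they close: fully open they stand 13 mm farther back than shut.
Start: joints at [-0.077, 0.599, -0.003, 1.599, 0.002, 0.943, -0.08], TCP at [724.999, -0.007, 231.275] pointing down, gripper open.
Joint ranges: [-2.57, 2.57], [-0.35, 1.97], [-1.29, 1.29], [0.11, 2.56], [-1.05, 4.19], [0.11, 1.86], [-2.63, 2.63]. Speed limits (rad/s): [2.22, 2.22, 3.01, 3.01, 3.14, 3.14, 3.14].

INTERFACE

Orientations are given as a unit quaternion [x, y, z, w].
In Python, from workcell import bot gives the robot as it stands.
- The arm moves only by the tool drive_tool, never from a script. Its argument "motion" is a list of rows, each a list of 7 numbers: the shift along the world's x, y, z in mm, then the turn, a rotation vector about the world's x, y, z in rad, then the finger opening in mm, from 0 to 85.4. A call has exactly 10 rows; each row shifts and turns the commanded pose from where the row before left it; what a row does not reach is not made up. A row lasts 1/12 s, in which the tool goes at most 41.7 mm and 7.16 degrees, less where a joint would pass 70% of its speed; a pose out of reach is approached as far as the arm can. A call with a gripper value outside its range is refused whole. The fingers move at their own pace and stop on an object; the grip force is fixed at half the most. Time passes only in rows, so rows that do not move let the fingers close, or fill a call up. It gives the time, the measured TCP pose, the force, the opening and the grip force at its end, in the units of the state.
- bot.get_state(): the state, without advancing time (a new reading comes with each control period).
- bot.camera(name): name is "scene" or "side" or "wrist"; returns the picture (400x640x3 uint8, blue, green, red); there is no depth.
- bot.calibration(name): a dict with "K" (3x3 intrinsics, pixels), "position" and "orientation" of the camera in the world. Camera axes: x right, y down, z forward; pixel columns grow to the right and rows downward; lengths in mm; the calibration is good to about 2 mm. A picture is of the moment at which its call begins: read the wrist's pose just before it. calibration takes no time and is no camera call; for the wrist camera it gives the pose at the moment of the call.
- bot.finish_job(): hands the job in; it is judged then, once.
The state is a dict: "t": time; "joint_positions": joint angles; "joint_velocities": joint speeds; "effort": joint torques, N m; "eef_pos": TCP position; "ee_rot": TCP orientation; "force": force on the tool from outside, world axes, zero at the start; "wrist_torque": the same for the moment, N m; "width": finger opening in mm; "grasp_force": force on a finger pad.
Only numpy, scipy, OpenCV 4.12 (cv2) and the standard library are available. Lean on these libraries where they do the work, as an engineer would, in place of code of your own. Each camera call takes 0.05 s, during which the arm holds its last target. There are 200 camera calls.

## Working session

There is one attempt and no reset: what is moved stays moved. The work goes in short steps, Python scripts to look and compute and a tool call to move; the robot and the scene stay as the last step left them, time stands still between calls to the robot, and variables do not carry over. Pictures are saved under pics/ and viewed, at most 14 in all, crops included, and the job is handed in when it is done.

Besides the shell and the picture viewer there is one more tool, called after "Emit:" as name(argument=value, ...), one argument or row to a line, values as JSON. drive_tool: Moves the arm, as the interface text tells. Its arguments: {"type":"object","properties":{"motion":{"type":"array"}},"required":["motion"]}

```bash
ls; mkdir -p pics; cat > h.py <<'E'
import numpy as np, cv2
from scipy.spatial.transform import Rotation as R
from workcell import bot
def cal(n):
    c=bot.calibration(n); return np.array(c['K']),np.array(c['position']),R.from_quat(c['orientation']).as_matrix()
def ray(c,uv):
    K,p,M=c; d=M@np.linalg.solve(K,[uv[0],uv[1],1.]); return p,d
def plane(c,uv,z):
    p,d=ray(c,uv); return p+d*(z-p[2])/d[2]
def proj(c,X):
    K,p,M=c; q=K@(M.T@(np.array(X,float)-p)); return q[:2]/q[2]
def snap(n,f):
    c=cal(n); im=bot.camera(n); cv2.imwrite('pics/'+f,im); return c,im
def tri(ca,a,cb,b):
    p,d=ray(ca,a);q,e=ray(cb,b);s=np.linalg.lstsq(np.c_[d,-e],q-p,rcond=None)[0]
    A=p+d*s[0];B=q+e*s[1];return (A+B)/2,np.linalg.norm(A-B)
E
python3 - <<'E'
from h import *
np.set_printoptions(precision=2,suppress=True)
for n in('scene','side','wrist'):
    c,im=snap(n,n+'0.png');print(n,c)
print(bot.get_state())
E
```

```text
pics
scene (array([[495.17,   0.  , 313.4 ],
       [  0.  , 495.17, 203.21],
       [  0.  ,   0.  ,   1.  ]]), array([1180.6 ,  732.62,  742.36]), array([[-0.75,  0.36, -0.56],
       [ 0.66,  0.43, -0.61],
       [ 0.02, -0.83, -0.56]]))
side (array([[495.24,   0.  , 322.38],
       [  0.  , 495.24, 193.36],
       [  0.  ,   0.  ,   1.  ]]), array([ 451.57, -953.48,  908.76]), array([[ 1.  , -0.05,  0.03],
       [-0.06, -0.66,  0.75],
       [-0.02, -0.75, -0.66]]))
wrist (array([[286.4 ,   0.  , 323.48],
       [  0.  , 286.4 , 199.02],
       [  0.  ,   0.  ,   1.  ]]), array([725.61,  82.68, 373.31]), array([[ 1.  ,  0.  , -0.  ],
       [-0.  , -0.95, -0.32],
       [-0.  ,  0.32, -0.95]]))
{'t': 0.15, 'joint_positions': array([-0.08,  0.6 , -0.  ,  1.6 ,  0.  ,  0.94, -0.08]), 'joint_velocities': array([-0., -0., -0., -0.,  0., -0.,  0.]), 'effort': array([  0.  , -77.7 ,   1.57, -25.82,   0.01,   0.01,  -0.  ]), 'eef_pos': array([724.66,  -0.01, 230.64]), 'ee_rot': array([ 0.71,  0.71, -0.  , -0.  ]), 'force': array([-0.58, -0.47,  0.04]), 'wrist_torque': array([ 0.01,  0.01, -0.05]), 'grasp_force': 0.0, 'width': 85.21164680839516}
```

View pics/scene0.png

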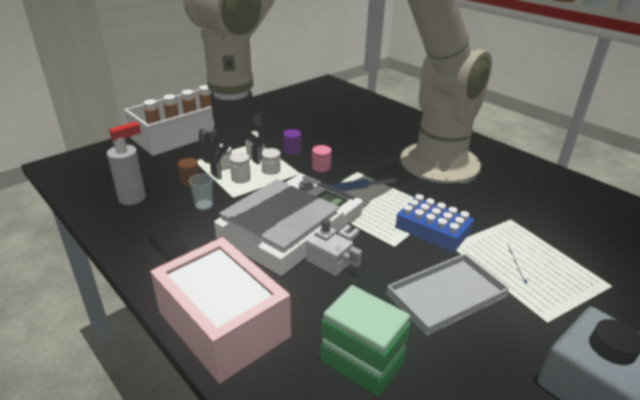

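View pics/side0.png

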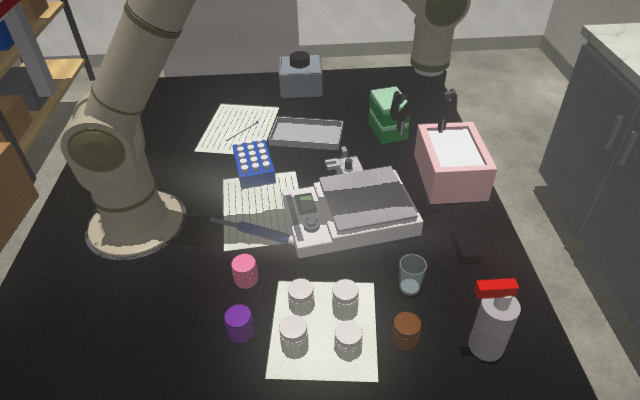

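View pics/wrist0.png

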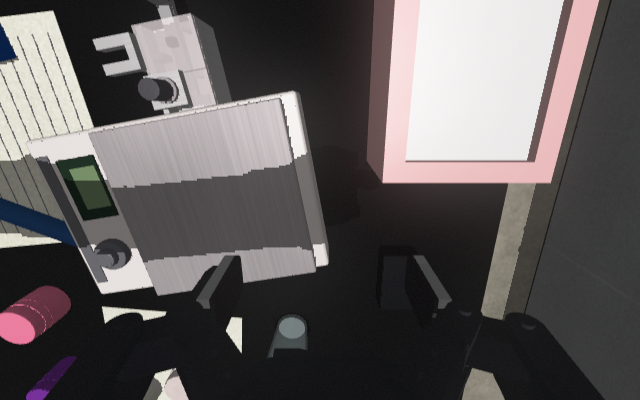

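The scene, side and wrist views show four white jars on the sheet in side at (301,290), (345,292), (293,330) and (348,335). The look-alikes are pink (244,270), purple (239,322) and brown (406,330). In wrist, the pan corners are about (90,130), (278,98), (317,272) and (158,295). The pin knob is at (152,88), the fork at (118,55), the tare key at (112,252), and the wedge grip just out of view at the top. In scene, the tray is at (447,292); the pink-rimmed box and the white vial tray are not the grey tray.

```bash
python3 - <<'E'
from h import *
np.set_printoptions(precision=1,suppress=True)
w=cal('wrist')
P=[plane(w,u,78) for u in[(90,130),(278,98),(317,272),(158,295)]]
for p in P:print(p)
c=np.mean(P,0);print('c',c)
for a,b in((0,1),(3,2)):
    d=P[b]-P[a];print(np.degrees(np.arctan2(d[1],d[0])),np.linalg.norm(d))
for a,b in((3,0),(2,1)):
    d=P[b]-P[a];print(np.degrees(np.arctan2(-d[0],d[1])),np.linalg.norm(d))
print('knobtop',plane(w,(150,89),98))
s=cal('side')
for h,u in[(60,(301,290)),(60,(345,291)),(60,(293,328)),(60,(348,334))]: print('jar',plane(s,u,h),plane(s,u,72))
print('tare',plane(s,(312,222),55),plane(w,(112,252),55))
for u in[(272,140),(338,147),(343,122),(277,118)]:print('tray',plane(s,u,24))
for u in[(389,292),(462,257),(507,290),(428,328)]:print('trayS',plane(cal('scene'),u,24))
# crop views
im=cv2.imread('pics/wrist0.png');a=cv2.resize(im[0:130,60:260],None,fx=4,fy=4,interpolation=2)
cv2.imwrite('pics/cropw.png',a)
E
```

```text
[490.1  55.6  78. ]
[681.2  86.   78. ]
[ 717.6 -109.8   78. ]
[ 521.7 -142.6   78. ]
c [602.7 -27.7  78. ]
9.033395863544984 193.4241559919142
9.503675829624525 198.61016770155433
9.064151086078132 200.7038644656779
10.55471587425457 199.1438699287392
knobtop [569.5  93.4  98. ]
jar [ 429.  -298.9   60. ] [ 429.3 -308.1   72. ]
jar [ 521.8 -308.1   60. ] [ 520.8 -317.3   72. ]
jar [ 410.8 -391.    60. ] [ 411.3 -399.    72. ]
jar [ 518.1 -412.1   60. ] [ 517.2 -419.7   72. ]
tare [460.9 -91.   55. ] [460.1 -95.8  55. ]
tray [353.3 308.   24. ]
tray [553. 255.  24.]
tray [580.2 389.2  24. ]
tray [367.3 431.   24. ]
trayS [562.9 288.   24. ]
trayS [353.  321.3  24. ]
trayS [371.5 444.3  24. ]
trayS [579.8 400.6  24. ]
```

View pics/cropw.png

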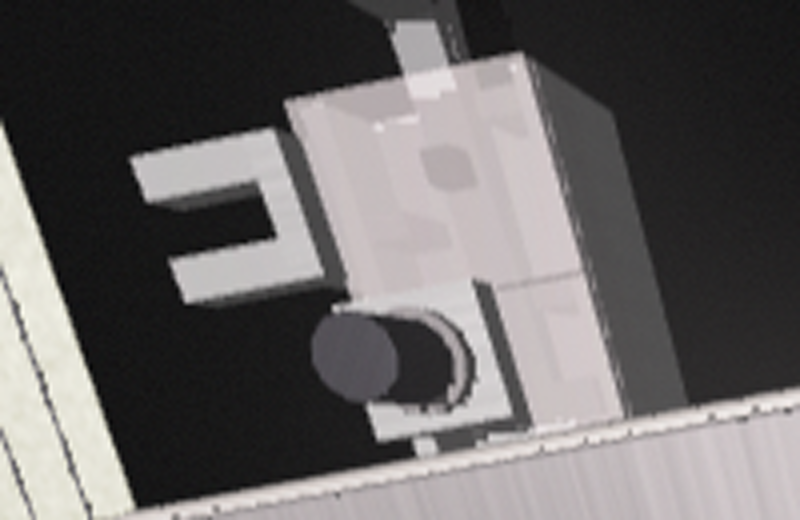

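The crop confirms the pin, with a dark knob at wrist (149,89), on the boss beside the clear-covered lock. The open fork is at about (110,52), and the wedge stem leaves at the top at (167,8). Next I'll move over the lock for a closer fix.

Emit:
drive_tool(
  motion=[
    [-29,27,0,0,0,0.083,85],
    [-29,27,0,0,0,0.083,85],
    [-29,27,0,0,0,0,85],
    [-29,27,0,0,0,0,85],
    [-29,27,0,0,0,0,85],
    [0,0,0,0,0,0,50],
    [0,0,0,0,0,0,50],
    [0,0,0,0,0,0,50],
    [0,0,0,0,0,0,50],
    [0,0,0,0,0,0,50],
  ],
)

```text
t: 0.98
eef_pos: [580.9, 133.8, 231.0]
ee_rot: [0.647, 0.763, -0.0, 0.0]
force: [0.6, -0.2, 0.0]
width: 50.4
grasp_force: 0.0
```

```bash
python3 - <<'E'
from h import *
np.set_printoptions(precision=2,suppress=True)
s=bot.get_state();print(s['eef_pos'],s['ee_rot'])
c,im=snap('wrist','w1.png');np.savez('w1.npz',K=c[0],p=c[1],M=c[2])
E
```

```text
[580.87 133.76 231.03] [ 0.65  0.76 -0.    0.  ]
```

View pics/w1.png

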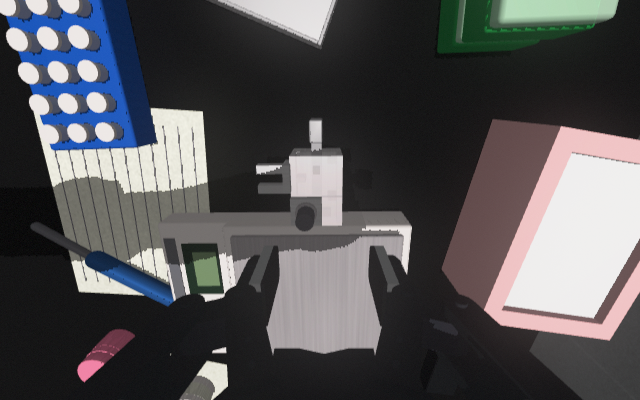

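The view is square to the balance. The knob is at about (306,215), the lock block spans x 290..343 and y 150..225, the grip is at (316,130) and the fork at (272,176).

```bash
python3 - <<'E'
from h import *
im=cv2.imread('pics/w1.png');cv2.imwrite('pics/w1c.png',cv2.resize(im[112:252,240:420],None,fx=4.4,fy=4.2,interpolation=cv2.INTER_CUBIC))
E
```

```text
(no output)
```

View pics/w1c.png

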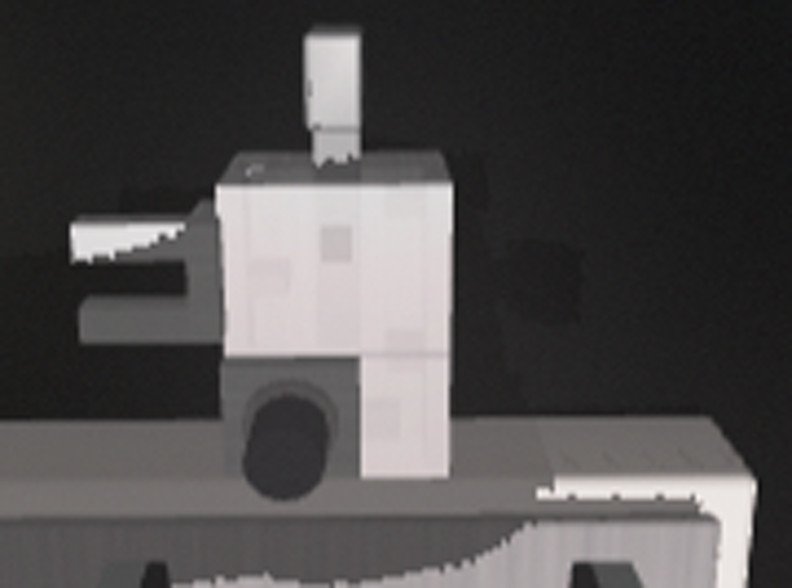

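The crop shows the grip top at x 305..360, y 35..128, the block's outer edge at y=184 from x 217 to 453, the prong end at (70,222..262), and the knob top centre at (285,458).

```bash
cat > fit.py <<'E'
from h import *
from scipy.optimize import least_squares
np.set_printoptions(precision=2,suppress=True)
w=np.load('w1.npz');w=(w['K'],w['p'],w['M'])
obs=[((217,184),(-30,189,58)),((453,184),(30,189,58)),((450,478),(30,105,58)),((70,222),(-65,181,68)),((70,262),(-65,171.5,68)),((285,458),(-12,126,98)),((361,35),(7,229,70)),((305,128),(-7,205,70)),((305,35),(-7,229,70))]
P=np.array([plane(w,(240+(a+.5)/4.4-.5,112+(b+.5)/4.2-.5),X[2])[:2] for (a,b),X in obs]);X=np.array([o[1][:2] for o in obs],float)
f=lambda q:(np.c_[np.cos(q[2])*X[:,0]-np.sin(q[2])*X[:,1],np.sin(q[2])*X[:,0]+np.cos(q[2])*X[:,1]]+q[:2]-P).ravel()
r=least_squares(f,[602,-28,.166],loss='soft_l1');q=r.x;print(q,np.degrees(q[2]));print(f(q).reshape(-1,2))
def B(x,y): c,s=np.cos(q[2]),np.sin(q[2]);return np.array([q[0]+c*x-s*y,q[1]+s*x+c*y])
for n,a in dict(bore=(-12,126),notch=(-49,165),grip=(0,217),pan=(0,0)).items():print(n,B(*a))
print('knob,grip direct',P[5],(P[6]+P[7])/2)
E
python3 fit.py
```

```text
[600.39 -28.53   0.17] 9.500756405884562
[[-0.15 -0.41]
 [ 0.41 -0.18]
 [-0.49  0.25]
 [ 0.24 -0.37]
 [ 0.88  0.84]
 [-0.04 -2.11]
 [ 0.13  1.09]
 [-0.15 -0.56]
 [-0.81  0.9 ]]
bore [567.76  93.76]
notch [524.83 126.12]
grip [564.58 185.5 ]
pan [600.39 -28.53]
knob,grip direct [567.8   95.87] [564.58 185.23]
```

Emit:
drive_tool(
  motion=[
    [-13,-39,0,0,0,0,50],
    [0,0,-40,0,0,0,50],
    [0,0,-40,0,0,0,50],
    [0,0,-40,0,0,0,50],
    [0,0,-36,0,0,0,50],
    [0,0,0,0,0,0,50],
    [0,0,0,0,0,0,5],
    [0,0,0,0,0,0,5],
    [0,0,0,0,0,0,5],
    [0,0,0,0,0,0,5],
  ],
)

```text
t: 1.87
eef_pos: [567.8, 95.9, 77.5]
ee_rot: [0.646, 0.763, 0.001, 0.001]
force: [-1.1, -1.2, 3.2]
width: 17.6
grasp_force: 58.8
```

Emit:
drive_tool(
  motion=[
    [0,0,8,0,0,0,5],
    [0,0,10,0,0,0,5],
    [0,0,15,0,0,0,5],
    [0,0,15,0,0,0,5],
    [0,0,0,0,0,0,5],
    [0,0,0,0,0,0,5],
    [0,0,0,0,0,0,5],
    [0,0,0,0,0,0,5],
    [0,0,0,0,0,0,5],
    [0,0,0,0,0,0,5],
  ],
)

```text
t: 2.7
eef_pos: [566.7, 96.0, 122.7]
ee_rot: [0.646, 0.763, -0.0, -0.0]
force: [0.5, -0.5, -0.9]
width: 17.6
grasp_force: 58.7
```

```bash
python3 - <<'E'
from h import *
c,im=snap('wrist','w2.png');a=snap('scene','s2.png')[1][160:290,250:400]
b=im[100:300,200:440]
a=cv2.resize(a,(346,300));b=cv2.resize(b,(420,350));o=np.zeros((350,770,3),np.uint8);o[:300,:346]=a;o[:,350:]=b;cv2.imwrite('pics/c2.png',o)
print(bot.get_state()['eef_pos'],bot.get_state()['force'])
E
```

```text
[566.8112492   95.99540343 122.82877841] [-0.26385056 -0.06859124 -0.58128118]
```

View pics/c2.png

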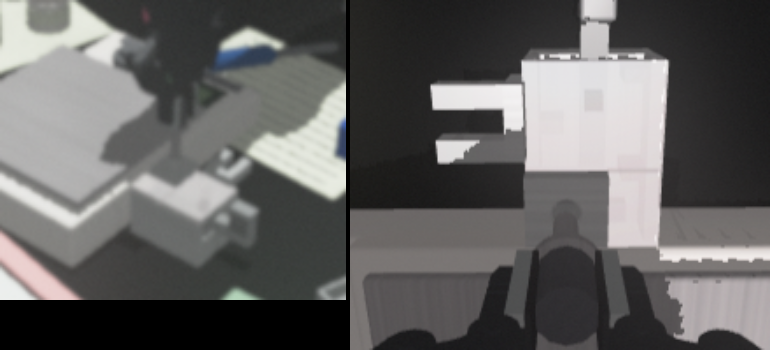

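The pin is out of its bore and held, with its tip visible in the wrist crop at about (566,205). Next I'll go over the notch and check there.

Emit:
drive_tool(
  motion=[
    [-11,8,0,0,0,0,5],
    [-11,8,0,0,0,0,5],
    [-11,8,0,0,0,0,5],
    [-10,8,0,0,0,0,5],
    [0,0,0,0,0,0,5],
    [0,0,0,0,0,0,5],
    [0,0,0,0,0,0,5],
    [0,0,0,0,0,0,5],
    [0,0,0,0,0,0,5],
    [0,0,0,0,0,0,5],
  ],
)

```text
t: 3.63
eef_pos: [524.3, 127.6, 123.2]
ee_rot: [0.646, 0.763, -0.0, 0.0]
force: [0.3, -0.3, 0.3]
width: 17.9
grasp_force: 58.7
```

```bash
python3 - <<'E'
from h import *
np.set_printoptions(precision=1,suppress=True)
c,im=snap('wrist','w3.png')
s=bot.get_state();print(s['eef_pos'])
q=np.array([600.39,-28.53,.1658]);cc,ss=np.cos(q[2]),np.sin(q[2])
B=lambda x,y,z:(q[0]+cc*x-ss*y,q[1]+ss*x+cc*y,z)
for X in[(-65,171.5,68),(-65,158.5,68),(-37,171.5,68),(-37,158.5,68),(-49,165,77)]:print(X,proj(c,B(*X)))
cv2.imwrite('pics/w3c.png',cv2.resize(im[140:260,250:400],None,fx=5,fy=5,interpolation=cv2.INTER_CUBIC))
E
```

```text
[524.3 127.6 123.2]
(-65, 171.5, 68) [301.1 212.1]
(-65, 158.5, 68) [301.5 228.1]
(-37, 171.5, 68) [338.8 212. ]
(-37, 158.5, 68) [338.5 228. ]
(-49, 165, 77) [322.6 225. ]
```

View pics/w3c.png

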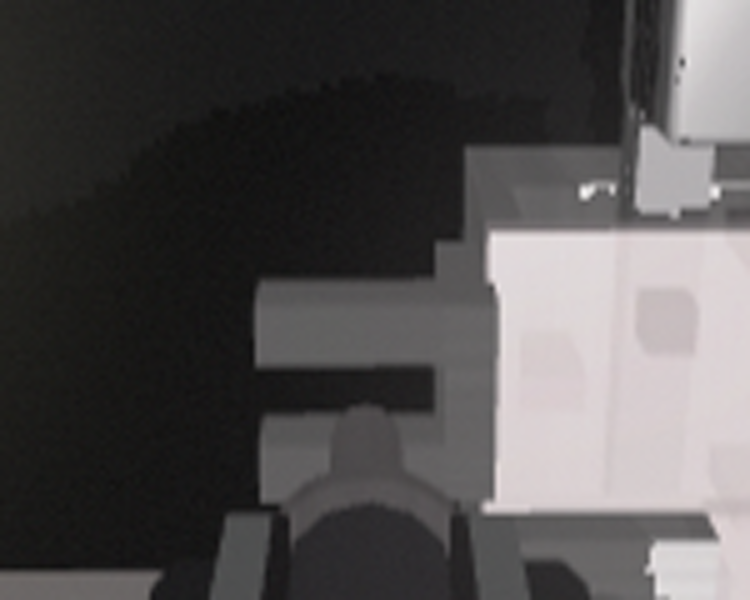

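The pin tip's camera-side edge is at crop (366,405), which is px (323.2,221). The gap edges are at rows 367 and 445, px 213.4 and 229. Next I'll compute the offset.

```bash
python3 - <<'E'
from h import *
np.set_printoptions(precision=1,suppress=True)
c=cal('wrist');q=np.array([600.39,-28.53]);a=.1658;M=np.array([[np.cos(a),np.sin(a)],[-np.sin(a),np.cos(a)]])
for n,u,z in(('tip+y',(323.2,220.9),77.5),('gap+y',(320,213.3),68),('gap-y',(320,228.9),68)):
    print(n,M@(plane(c,u,z)[:2]-q))
print(M@(bot.get_state()['eef_pos'][:2]-q))
E
```

```text
tip+y [-48.7 168.5]
gap+y [-51.  170.6]
gap-y [-51.1 157.9]
[-49.3 166.6]
```

Emit:
drive_tool(
  motion=[
    [0,0.5,-10,0,0,0,5],
    [0,0,-10,0,0,0,5],
    [0,0,-10,0,0,0,5],
    [0,0,-8,0,0,0,5],
    [0,0,-5,0,0,0,5],
    [0,0,-3,0,0,0,5],
    [0,0,0,0,0,0,5],
    [0,0,0,0,0,0,5],
    [0,0,0,0,0,0,5],
    [0,0,0,0,0,0,5],
  ],
)

```text
t: 4.52
eef_pos: [523.4, 128.3, 77.4]
ee_rot: [0.646, 0.763, -0.001, -0.0]
force: [-3.1, -0.2, 7.5]
width: 17.9
grasp_force: 59.7
```

Emit:
drive_tool(
  motion=[
    [0,0,0.5,0,0,0,30],
    [0,0,0,0,0,0,40],
    [0,0,0,0,0,0,45],
    [0,0,0,0,0,0,45],
    [0,0,10,0,0,0,45],
    [0,0,30,0,0,0,45],
    [0,0,40,0,0,0,45],
    [20,28,0,0,0,0,45],
    [21,29,0,0,0,0,45],
    [0,0,0,0,0,0,45],
  ],
)

```text
t: 5.35
eef_pos: [569.0, 192.2, 160.0]
ee_rot: [0.644, 0.765, 0.004, 0.001]
force: [0.9, 1.8, 0.2]
width: 44.9
grasp_force: 0.0
```

```bash
python3 - <<'E'
from h import *
print(bot.get_state()['eef_pos'])
c,im=snap('wrist','w4.png');b=cv2.resize(im[150:380,180:480],(500,383))
a=cv2.resize(snap('scene','s4.png')[1][180:290,270:390],(290,266))
o=np.zeros((383,795,3),np.uint8);o[:266,:290]=a;o[:,295:]=b;cv2.imwrite('pics/c4.png',o)
E
```

```text
[568.95326641 192.15967733 160.0450505 ]
```

View pics/c4.png

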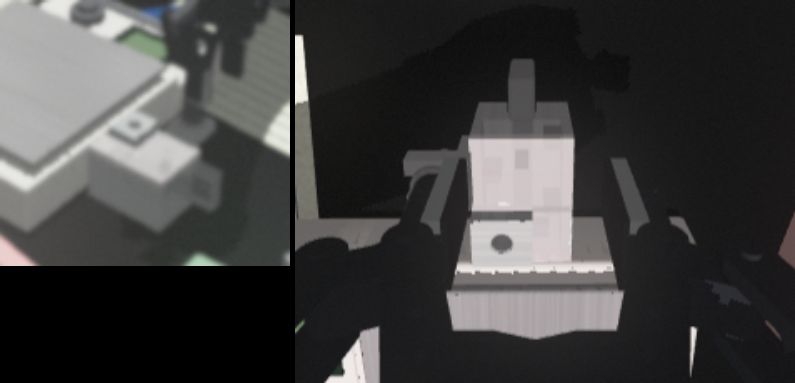

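The bore is empty, with its hole at wrist crop (501,243), and the pin hangs in the fork behind the left finger. The grip is straight ahead.

Emit:
drive_tool(
  motion=[
    [0,0,-20,0,0,0,45],
    [0,0,-20,0,0,0,45],
    [0,0,-20,0,0,0,45],
    [0,0,0,0,0,0,45],
    [0,0,0,0,0,0,45],
    [0,0,0,0,0,0,45],
    [0,0,0,0,0,0,45],
    [0,0,0,0,0,0,45],
    [0,0,0,0,0,0,45],
    [0,0,0,0,0,0,45],
  ],
)

```text
t: 6.28
eef_pos: [565.2, 185.6, 98.4]
ee_rot: [0.646, 0.763, 0.0, 0.0]
force: [0.2, 0.0, -0.4]
width: 44.6
grasp_force: 0.0
```

Emit:
drive_tool(
  motion=[
    [-0.5,0,-20,0,0,0,45],
    [0,0,-20,0,0,0,45],
    [0,0,-16,0,0,0,45],
    [0,0,0,0,0,0,45],
    [0,0,0,0,0,0,45],
    [0,0,0,0,0,0,20],
    [0,0,0,0,0,0,2],
    [0,0,0,0,0,0,2],
    [0,0,0,0,0,0,2],
    [0,0,0,0,0,0,2],
  ],
)

```text
t: 7.12
eef_pos: [565.1, 185.7, 42.9]
ee_rot: [0.646, 0.763, 0.001, 0.0]
force: [-0.2, 0.2, 7.2]
width: 13.0
grasp_force: 60.8
```

Emit:
drive_tool(
  motion=[
    [-2.7,-0.45,0.5,0,0,0,2],
    [-2.7,-0.45,0,0,0,0,2],
    [0,0,0,0,0,0,2],
    [0,0,0,0,0,0,2],
    [0,0,0,0,0,0,2],
    [0,0,0,0,0,0,2],
    [-0.7,4,0,0,0,0,2],
    [-0.8,5,0,0,0,0,2],
    [0,0,0,0,0,0,2],
    [0,0,0,0,0,0,2],
  ],
)

```text
t: 7.95
eef_pos: [557.4, 192.2, 42.7]
ee_rot: [0.646, 0.763, -0.001, 0.0]
force: [0.8, -3.8, 8.0]
width: 13.1
grasp_force: 61.2
```

```bash
cat > bp.py <<'E'
from h import *
np.set_printoptions(precision=2,suppress=True)
s=bot.get_state();a=.1658;M=np.array([[np.cos(a),np.sin(a)],[-np.sin(a),np.cos(a)]])
r=R.from_quat(s['ee_rot']).as_matrix()
print('bal',M@(s['eef_pos'][:2]-[600.39,-28.53]),'z',s['eef_pos'][2],'F',M@s['force'][:2],s['force'][2],'yaw',np.degrees(np.arctan2(r[1,1],r[0,1])),'tq',s['wrist_torque'],s['width'],s['t'])
E
python3 bp.py
```

```text
bal [ -5.92 224.83] z 42.6618349938115 F [ 0.14 -3.83] 8.040992452685684 yaw 9.454761860206679 tq [-1.09 -0.21 -0.01] 13.106333127763397 7.95
```

Emit:
drive_tool(
  motion=[
    [0.5,0.1,0.7,0,0,0,2],
    [-0.65,4,0,0,0,0,2],
    [-0.65,4,0,0,0,0,2],
    [-0.65,4,0,0,0,0,2],
    [-0.65,4,0,0,0,0,2],
    [-0.65,4,0,0,0,0,2],
    [-0.65,4,0,0,0,0,2],
    [-0.5,2.8,0,0,0,0,2],
    [0,0,0,0,0,0,2],
    [0,0,0,0,0,0,2],
  ],
)

```text
t: 8.78
eef_pos: [553.4, 222.0, 43.0]
ee_rot: [0.646, 0.764, 0.0, -0.0]
force: [-1.5, 1.8, 2.4]
width: 13.0
grasp_force: 60.2
```

```bash
python3 bp.py
```

```text
bal [ -5.03 254.84] z 43.006922817250164 F [-1.22  1.99] 2.37308521284064 yaw 9.58735159631041 tq [ 0.37  0.28 -0.02] 13.043581799944553 8.7833
```

Emit:
drive_tool(
  motion=[
    [0,0,0,0,0,0,2],
    [0,0,0,0,0,0,2],
    [0,0,0,0,0,0,2],
    [0,0,0,0,0,0,2],
    [0,0,0,0,0,0,2],
    [0,0,0,0,0,0,2],
    [0,0,0,0,0,0,2],
    [0,0,0,0,0,0,2],
    [0,0,0,0,0,0,2],
    [0,0,0,0,0,0,2],
  ],
)

```text
t: 9.62
eef_pos: [553.9, 220.6, 43.0]
ee_rot: [0.646, 0.763, 0.0, 0.0]
force: [-0.6, 3.0, 1.5]
width: 12.9
grasp_force: 60.1
```

```bash
python3 bp.py
```

```text
bal [ -4.78 253.4 ] z 43.02000353222714 F [-0.1   3.09] 1.4840622329836912 yaw 9.51749135449204 tq [ 0.7   0.08 -0.04] 12.87242050624823 9.6167
```

Emit:
drive_tool(
  motion=[
    [0.2,-1,0,0,0,0,2],
    [2.5,0.4,0,0,0,0,2],
    [2.5,0.4,0,0,0,0,2],
    [2.5,0.4,0,0,0,0,2],
    [2.7,0.5,0,0,0,0,2],
    [0,0,0,0,0,0,2],
    [0,0,0,0,0,0,2],
    [0,0,0,0,0,0,2],
    [0,0,0,0,0,0,2],
    [0,0,0,0,0,0,2],
  ],
)

```text
t: 10.45
eef_pos: [564.5, 220.9, 43.0]
ee_rot: [0.646, 0.763, 0.0, 0.0]
force: [-0.6, -3.3, 0.2]
width: 12.9
grasp_force: 60.0
```

```bash
python3 bp.py
```

```text
bal [  5.78 251.96] z 42.95230603683617 F [-1.15 -3.2 ] 0.18281739034963018 yaw 9.504996259394574 tq [-0.61  0.13 -0.09] 12.869144516919611 10.45
```

Emit:
drive_tool(
  motion=[
    [-0.5,3,0,0,0,0,2],
    [-0.6,3.7,0,0,0,0,2],
    [-0.6,4,0,0,0,0,2],
    [-0.6,4,0,0,0,0,2],
    [-0.6,4,0,0,0,0,2],
    [-0.5,3,0,0,0,0,2],
    [0,0,0,0,0,0,2],
    [0,0,0,0,0,0,2],
    [0,0,0,0,0,0,2],
    [0,0,0,0,0,0,2],
  ],
)

```text
t: 11.28
eef_pos: [560.8, 242.8, 43.0]
ee_rot: [0.646, 0.763, 0.0, 0.0]
force: [0.6, 1.0, -0.3]
width: 13.2
grasp_force: 60.0
```

```bash
python3 bp.py
```

```text
bal [  5.72 274.16] z 43.025650570022776 F [0.75 0.84] -0.3042453368226751 yaw 9.50707600651439 tq [ 0.14  0.02 -0.01] 13.175920864334508 11.2833
```

Emit:
drive_tool(
  motion=[
    [-2.7,-0.4,0,0,0,0,2],
    [-2.7,-0.5,0,0,0,0,2],
    [-2.7,-0.4,0,0,0,0,2],
    [-2.7,-0.5,0,0,0,0,2],
    [0,0,0,0,0,0,2],
    [0,0,0,0,0,0,2],
    [0,0,0,0,0,0,2],
    [0,0,0,0,0,0,2],
    [-0.3,2,0,0,0,0,2],
    [0,0,0,0,0,0,2],
  ],
)

```text
t: 12.12
eef_pos: [549.7, 243.5, 43.0]
ee_rot: [0.646, 0.763, 0.0, 0.0]
force: [0.2, 0.3, 0.2]
width: 13.3
grasp_force: 59.9
```

```bash
python3 bp.py
```

```text
bal [ -5.07 276.65] z 42.97719101056163 F [0.24 0.25] 0.1702561610836566 yaw 9.523164972500835 tq [-0.03  0.09 -0.06] 13.314831773122533 12.1167
```

Emit:
drive_tool(
  motion=[
    [-0.9,4,0,0,0,0,2],
    [-0.8,5,0,0,0,0,2],
    [-1,6,0,0,0,0,2],
    [-1,6,0,0,0,0,2],
    [-1,6,0,0,0,0,2],
    [-1.2,7,0,0,0,0,2],
    [0,0,0,0,0,0,2],
    [0,0,15,0,0,0,2],
    [0,0,25,0,0,0,2],
    [0,0,30,0,0,0,2],
  ],
)

```text
t: 12.95
eef_pos: [542.6, 276.6, 112.2]
ee_rot: [0.646, 0.763, -0.002, -0.001]
force: [-0.0, 0.3, -0.5]
width: 13.0
grasp_force: 59.8
```

Emit:
drive_tool(
  motion=[
    [0,0,30,0,0,0,2],
    [0,0,0,0,0,0,2],
    [0,0,0,0,0,0,2],
    [0,0,0,0,0,0,2],
    [0,0,0,0,0,0,2],
    [0,0,0,0,0,0,2],
    [0,0,0,0,0,0,2],
    [0,0,0,0,0,0,2],
    [0,0,0,0,0,0,2],
    [0,0,0,0,0,0,2],
  ],
)

```text
t: 13.78
eef_pos: [543.6, 277.0, 142.7]
ee_rot: [0.646, 0.763, -0.0, -0.0]
force: [-0.3, 0.5, -0.7]
width: 12.5
grasp_force: 59.9
```

```bash
python3 bp.py; python3 - <<'E'
from h import *
c,im=snap('wrist','w5.png');np.savez('w5.npz',K=c[0],p=c[1],M=c[2]);snap('side','side5.png')
E
```

```text
bal [ -5.55 310.72] z 142.66989950915607 F [-0.25  0.5 ] -0.6619776452218271 yaw 9.5103071547513 tq [ 0.02 -0.06 -0.03] 12.51054711050084 13.7833
```

View pics/w5.png

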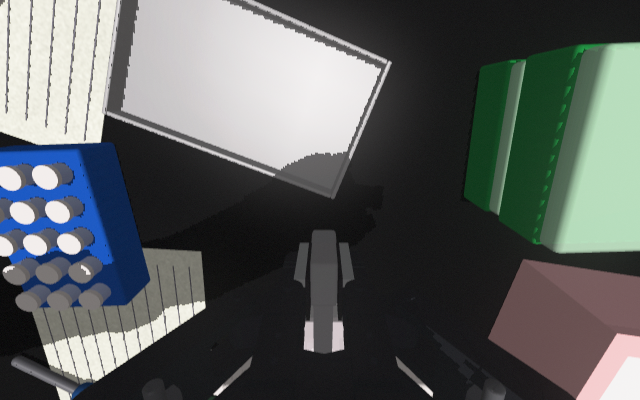

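The tray's outer rim corners are at (107,112), (334,197) and (391,62). The wedge is held and free, its stem and head pointing down the picture at (323,340).

```bash
python3 - <<'E'
from h import *
np.set_printoptions(precision=1,suppress=True)
w=np.load('w5.npz');w=(w['K'],w['p'],w['M'])
A,Bp,C=[plane(w,u,24)[:2] for u in((107,112),(334,197),(391,62))]
print(A,Bp,C,np.linalg.norm(Bp-A),np.linalg.norm(C-Bp));d=Bp-A;e=C-Bp
th=np.arctan2(d[1],d[0]);th2=np.arctan2(-e[0],e[1]);ctr=(A+C)/2;print(ctr,np.degrees([th,th2]))
t=(th+th2)/2;u=np.array([np.cos(t),np.sin(t)])
s=bot.get_state();print('joints',s['joint_positions'])
for sg in(-1,1): print('grip at',ctr+sg*48*u,'delta',ctr+sg*48*u-s['eef_pos'][:2],'turn',((np.degrees(t)+(180 if sg<0 else 0))-99.5))
E
```

```text
[345.6 318.9] [555.1 274.5] [580.9 398.5] 214.13905400908038 126.59030517628796
[463.3 358.7] [-11.9 -11.8]
joints [-0.6  0.6 -0.   1.9  0.   0.6 -0.4]
grip at [416.3 368.5] delta [-127.4   91.5] turn 68.65154091444123
grip at [510.2 348.8] delta [-33.4  71.7] turn -111.34845908555877
```

Emit:
drive_tool(
  motion=[
    [-12.7,9.1,0,0,0,0.12,2],
    [-12.7,9.1,0,0,0,0.12,2],
    [-12.7,9.1,0,0,0,0.12,2],
    [-12.7,9.1,0,0,0,0.12,2],
    [-12.7,9.1,0,0,0,0.12,2],
    [-12.7,9.1,0,0,0,0.12,2],
    [-12.7,9.1,0,0,0,0.12,2],
    [-12.7,9.1,0,0,0,0.12,2],
    [-12.7,9.1,0,0,0,0.12,2],
    [-12.7,9.1,0,0,0,0.12,2],
  ],
)

```text
t: 14.72
eef_pos: [416.2, 368.4, 143.1]
ee_rot: [0.099, 0.995, 0.0, 0.0]
force: [-0.3, 0.1, -1.5]
width: 13.1
grasp_force: 59.9
```

Emit:
drive_tool(
  motion=[
    [0,0,-25,0,0,0,2],
    [0,0,-25,0,0,0,2],
    [0,0,-20,0,0,0,2],
    [0,0,0,0,0,0,2],
    [0,0,0,0,0,0,2],
    [0,0,0,0,0,0,2],
    [0,0,0,0,0,0,2],
    [0,0,0,0,0,0,2],
    [0,0,0,0,0,0,2],
    [0,0,0,0,0,0,2],
  ],
)

```text
t: 15.55
eef_pos: [417.1, 368.2, 73.7]
ee_rot: [0.102, 0.995, 0.0, 0.0]
force: [-1.5, 0.1, -0.3]
width: 12.7
grasp_force: 59.8
```

```bash
python3 bp.py
```

```text
bal [-115.34  421.55] z 73.67636592433082 F [-1.45  0.32] -0.29569180724659394 yaw 78.24963741704975 tq [ 0.02  0.02 -0.01] 12.679143647854188 15.55
```

Emit:
drive_tool(
  motion=[
    [0,0,-20,0,0,0,2],
    [0,0,-20,0,0,0,2],
    [0,0,-10,0,0,0,2],
    [0,0,-4,0,0,0,2],
    [0,0,-2,0,0,0,2],
    [0,0,0,0,0,0,2],
    [0,0,0,0,0,0,2],
    [0,0,0,0,0,0,2],
    [0,0,0,0,0,0,2],
    [0,0,0,0,0,0,2],
  ],
)

```text
t: 16.38
eef_pos: [416.9, 368.2, 17.3]
ee_rot: [0.102, 0.995, 0.0, 0.0]
force: [-0.0, 0.0, -1.8]
width: 12.7
grasp_force: 59.8
```

Emit:
drive_tool(
  motion=[
    [0,0,-1,0,0,0,2],
    [0,0,-0.5,0,0,0,2],
    [0,0,0,0,0,0,2],
    [0,0,0,0,0,0,20],
    [0,0,0,0,0,0,40],
    [0,0,0,0,0,0,40],
    [0,0,0,0,0,0,40],
    [0,0,15,0,0,0,40],
    [0,0,35,0,0,0,40],
    [0,0,40,0,0,0,40],
  ],
)

```text
t: 17.22
eef_pos: [415.5, 367.2, 104.6]
ee_rot: [0.102, 0.995, -0.002, -0.002]
force: [0.0, 0.3, -0.0]
width: 40.4
grasp_force: 0.0
```

```bash
python3 - <<'E'
from h import *
np.set_printoptions(precision=3,suppress=True)
print(bot.get_state()['joint_positions'],bot.get_state()['eef_pos'])
w=snap('wrist','w6.png')[1];_,s=snap('side','side6.png');_,c=snap('scene','s6.png')
o=np.zeros((560,800,3),np.uint8);o[:250,:400]=cv2.resize(w,(400,250));o[:250,400:]=cv2.resize(c[160:335,250:530],(400,250));o[252:560,:440]=cv2.resize(s[230:400,210:453],(440,308));o[252:532,442:800]=cv2.resize(s[90:230,210:389],(358,280))
cv2.imwrite('pics/c6.png',o)
E
```

```text
[-0.605  0.594 -0.319  2.08   0.357  0.524  0.181] [415.512 367.225 104.573]
```

View pics/c6.png

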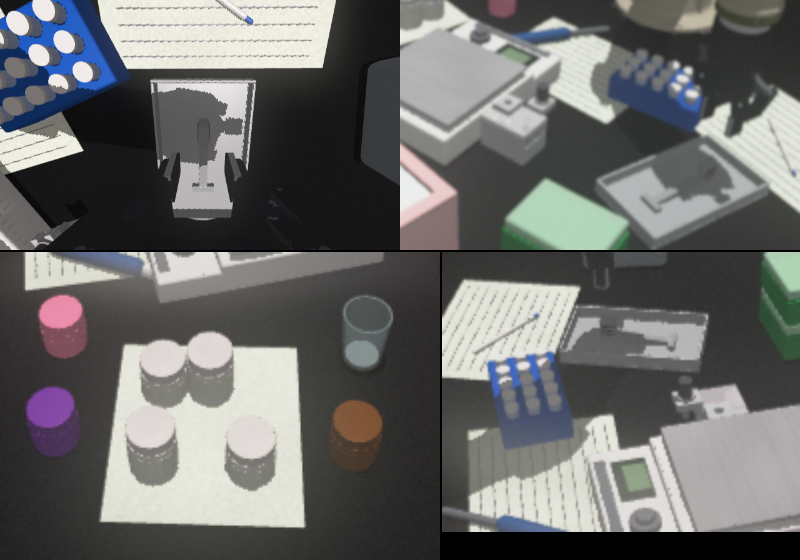

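The pin hangs in the fork and the wedge lies in the tray. A jar has been knocked: two now touch, with side tops at (300,288) and (326,284). The other tops are at (293,327) and (349,333). Now over to the jars.

Emit:
drive_tool(
  motion=[
    [10,-20,25,0,0,-0.12,75],
    [18,-30,20,0,0,-0.12,75],
    [19,-30,20,0,0,-0.12,75],
    [19,-32,20,0,0,-0.12,75],
    [19,-32,20,0,0,-0.12,75],
    [19,-32,20,0,0,-0.12,75],
    [19,-32,20,0,0,-0.12,75],
    [19,-32,0,0,0,-0.12,75],
    [19,-32,0,0,0,-0.12,75],
    [19,-32,0,0,0,-0.12,75],
  ],
)

```text
t: 18.2
eef_pos: [596.1, 63.8, 248.7]
ee_rot: [0.648, 0.761, -0.0, 0.0]
force: [0.0, 0.9, -0.2]
width: 75.2
grasp_force: 0.0
```

Emit:
drive_tool(
  motion=[
    [-8,-37,0,0,0,-0.12,75],
    [-10,-37,0,0,0,-0.12,75],
    [-12,-37,0,0,0,-0.12,75],
    [-12,-37,0,0,0,-0.12,75],
    [-14,-37,0,0,0,-0.12,75],
    [-14,-37,0,0,0,-0.12,75],
    [-14,-37,0,0,0,-0.12,75],
    [-14,-37,0,0,0,-0.12,75],
    [-14,-37,0,0,0,-0.12,75],
    [-14,-37,0,0,0,-0.12,75],
  ],
)

```text
t: 19.03
eef_pos: [468.2, -305.7, 248.3]
ee_rot: [0.965, 0.262, -0.001, -0.0]
force: [1.7, 0.2, -0.1]
width: 75.1
grasp_force: 0.0
```

Emit:
drive_tool(
  motion=[
    [0,-20,0,0,0,-0.12,75],
    [0,-20,0,0,0,-0.12,75],
    [0,-20,0,0,0,-0.12,75],
    [0,-10,0,0,0,-0.12,75],
    [0,0,0,0,0,-0.06,75],
    [0,0,0,0,0,0,75],
    [0,0,0,0,0,0,75],
    [0,0,0,0,0,0,75],
    [0,0,0,0,0,0,75],
    [0,0,0,0,0,0,75],
  ],
)

```text
t: 19.87
eef_pos: [469.7, -373.8, 249.3]
ee_rot: [1.0, -0.001, -0.0, -0.0]
force: [0.2, 0.1, 0.7]
width: 75.2
grasp_force: 0.0
```

```bash
python3 bp.py; python3 - <<'E'
from h import *
np.set_printoptions(precision=3,suppress=True)
s=bot.get_state();print(s['joint_positions'],s['eef_pos'])
c,im=snap('wrist','w7.png');np.savez('w7.npz',K=c[0],p=c[1],M=c[2]);print(c[1])
E
```

```text
bal [-185.89 -318.92] z 249.3008819370499 F [0.22 0.06] 0.7187873947020177 yaw -90.0919656291672 tq [0.01 0.01 0.  ] 75.15342723318987 19.8667
[ 0.257  0.46   0.466  1.895 -0.27   0.848 -0.711] [ 469.685 -373.751  249.301]
[ 553.707 -374.42   392.12 ]
```

View pics/w7.png

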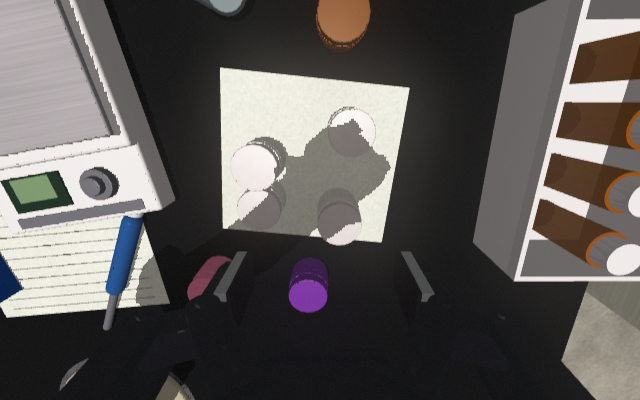

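Wrist lids: A (255,166), touching B (259,209), then C (338,221) and D (352,131). The purple one at (308,290), pink at (210,278) and brown at (343,18) are look-alikes. The tare key is at (97,184).

```bash
python3 - <<'E'
from h import *
np.set_printoptions(precision=1,suppress=True)
w=np.load('w7.npz');w=(w['K'],w['p'],w['M']);s=cal('side')
for n,a,b in(('A',(255,166),(326,284)),('B',(259,209),(300,288.5)),('C',(338,221),(293.4,327.2)),('D',(352,131),(348.6,332.7))):
    X,e=tri(w,a,s,b);print(n,X,e,plane(w,a,60)[:2],plane(w,a,72)[:2])
im=cv2.imread('pics/w7.png');cv2.imwrite('pics/w7c.png',cv2.resize(im[90:260,215:400],None,fx=3.5,fy=3.5,interpolation=cv2.INTER_CUBIC))
print('tare',plane(w,(97,184),54))
E
```

```text
A [ 483.2 -295.3   70.2] 1.668131810933349 [ 481.8 -293.2] [ 484.4 -296.1]
B [ 426.9 -293.4   58.2] 0.0692787996225811 [ 427.6 -293.9] [ 432.2 -296.8]
C [ 412.2 -391.7   63.2] 1.0605922749364045 [ 411.3 -392.1] [ 416.5 -391.4]
D [ 520.7 -406.6   55.5] 1.637102407668804 [ 522.  -406.3] [ 523.1 -405.2]
tare [458.4 -96.1  54. ]
```

View pics/w7c.png

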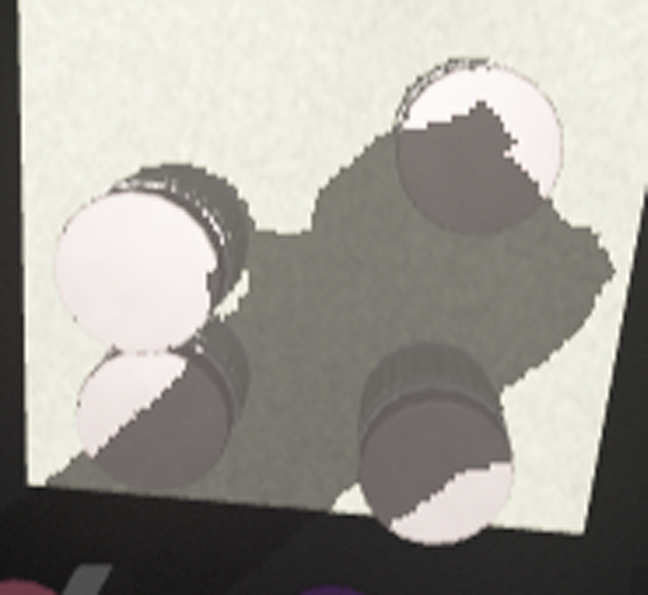

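Refined lid centres from the crop: A (253.9,167.1), B (259.3,207.7), C (339.6,223.4), D (351.9,132.9). A is tall, C is probably tall, and B and D are 60 high.

```bash
python3 - <<'E'
from h import *
np.set_printoptions(precision=1,suppress=True)
w=np.load('w7.npz');w=(w['K'],w['p'],w['M'])
for n,a,h in(('A',(253.9,167.1),72),('B',(259.3,207.7),60),('C',(339.6,223.4),72),('D',(351.9,132.9),60)):print(n,plane(w,a,h)[:2], plane(w,a,h)[:2]-bot.get_state()['eef_pos'][:2])
E
```

```text
A [ 483.2 -294.8] [13.5 79.1]
B [ 429.3 -294.4] [-40.4  79.5]
C [ 413.3 -393.4] [-56.4 -19.5]
D [ 519.8 -406.3] [ 50.2 -32.4]
```

Emit:
drive_tool(
  motion=[
    [25,-16,0,0,0,0,80],
    [25,-16.5,0,0,0,0,80],
    [0,0,-40,0,0,0,80],
    [0,0,-40,0,0,0,80],
    [0,0,-40,0,0,0,80],
    [0,0,-30,0,0,0,80],
    [0,0,0,0,0,0,80],
    [0,0,0,0,0,0,80],
    [0,0,0,0,0,0,80],
    [0,0,0,0,0,0,80],
  ],
)

```text
t: 20.75
eef_pos: [520.7, -407.7, 101.9]
ee_rot: [1.0, -0.002, 0.001, 0.001]
force: [0.3, 0.3, 0.3]
width: 80.3
grasp_force: 0.0
```

Emit:
drive_tool(
  motion=[
    [0,0,-30,0,0,0,80],
    [0,0,-30,0,0,0,80],
    [0,0,-14,0,0,0,80],
    [0,0,0,0,0,0,80],
    [0,0,0,0,0,0,60],
    [0,0,0,0,0,0,50],
    [0,0,0,0,0,0,45],
    [0,0,0,0,0,0,45],
    [0,0,0,0,0,0,45],
    [0,0,0,0,0,0,45],
  ],
)

```text
t: 21.58
eef_pos: [520.6, -407.5, 27.7]
ee_rot: [1.0, -0.002, 0.001, 0.001]
force: [-0.5, 0.7, 6.9]
width: 54.3
grasp_force: 63.8
```

Emit:
drive_tool(
  motion=[
    [0,0,15,0,0,0,45],
    [0,0,30,0,0,0,45],
    [0,0,40,0,0,0,45],
    [0,0,40,0,0,0,45],
    [0,10,38,0,0,0,45],
    [9,34,10,0,0,0.05,45],
    [10,38,0,0,0,0.05,45],
    [10,38,0,0,0,0.066,45],
    [10,38,0,0,0,0,45],
    [10,38,0,0,0,0,45],
  ],
)

```text
t: 22.42
eef_pos: [568.9, -209.0, 200.0]
ee_rot: [0.997, 0.081, 0.001, 0.0]
force: [1.3, -0.1, -1.7]
width: 53.9
grasp_force: 63.7
```

Emit:
drive_tool(
  motion=[
    [10,38,0,0,0,0,45],
    [10,38,0,0,0,0,45],
    [10,38,0,0,0,0,45],
    [10,38,0,0,0,0,45],
    [10,36,0,0,0,0,45],
    [10,30,0,0,0,0,45],
    [10,20,0,0,0,0,45],
    [0,0,0,0,0,0,45],
    [0,0,0,0,0,0,45],
    [0,0,0,0,0,0,45],
  ],
)

```text
t: 23.25
eef_pos: [638.4, 26.5, 199.1]
ee_rot: [0.997, 0.081, 0.0, 0.0]
force: [-0.1, -0.5, -2.6]
width: 54.0
grasp_force: 63.7
```

```bash
python3 bp.py
```

```text
bal [46.52 47.99] z 199.14372213218266 F [-0.17 -0.43] -2.5718135758148803 yaw -80.70376904329673 tq [ 0.02 -0.01 -0.03] 53.9922644323624 23.25
```

Emit:
drive_tool(
  motion=[
    [1.5,0,-30,0,0,0,45],
    [0,0,-30,0,0,0,45],
    [0,0,-20,0,0,0,45],
    [0,0,-10,0,0,0,45],
    [0,0,-2,0,0,0,45],
    [0,0,0,0,0,0,45],
    [0,0,0,0,0,0,45],
    [0,0,0,0,0,0,45],
    [0,0,0,0,0,0,45],
    [0,0,0,0,0,0,45],
  ],
)

```text
t: 24.08
eef_pos: [640.5, 27.5, 107.2]
ee_rot: [0.997, 0.081, 0.001, -0.0]
force: [-0.2, -0.3, -2.2]
width: 54.0
grasp_force: 65.8
```

Then down 1.5 mm, release, raise, and head for the next jar (C at 413,-393).

Emit:
drive_tool(
  motion=[
    [0,0,-1,0,0,0,45],
    [0,0,-0.7,0,0,0,45],
    [0,0,0,0,0,0,45],
    [0,0,0,0,0,0,60],
    [0,0,0,0,0,0,75],
    [0,0,0,0,0,0,75],
    [0,0,0,0,0,0,75],
    [0,0,30,0,0,0,75],
    [0,0,40,0,0,0,75],
    [0,0,30,0,0,0,75],
  ],
)

```text
t: 24.92
eef_pos: [640.2, 26.9, 206.5]
ee_rot: [0.997, 0.081, -0.0, 0.0]
force: [0.5, 0.7, -0.3]
width: 75.2
grasp_force: 0.0
```

Emit:
drive_tool(
  motion=[
    [-5,-30,10,0,0,-0.05,75],
    [-14,-38,0,0,0,-0.05,75],
    [-14,-38,0,0,0,-0.066,75],
    [-14,-38,0,0,0,0,75],
    [-14,-38,0,0,0,0,75],
    [-14,-38,0,0,0,0,75],
    [-14,-38,0,0,0,0,75],
    [-14,-38,0,0,0,0,75],
    [-14,-38,0,0,0,0,75],
    [-14,-38,0,0,0,0,75],
  ],
)

```text
t: 25.75
eef_pos: [508.2, -346.3, 214.8]
ee_rot: [1.0, -0.002, 0.0, 0.0]
force: [1.2, 0.0, -0.4]
width: 74.9
grasp_force: 0.0
```

Emit:
drive_tool(
  motion=[
    [-20,-20,0,0,0,0,75],
    [-20,-15,0,0,0,0,75],
    [-15,-10,0,0,0,0,75],
    [-15,0,0,0,0,0,75],
    [0,0,0,0,0,0,75],
    [0,0,0,0,0,0,75],
    [0,0,0,0,0,0,75],
    [0,0,0,0,0,0,75],
    [0,0,0,0,0,0,75],
    [0,0,0,0,0,0,75],
  ],
)

```text
t: 26.58
eef_pos: [440.0, -389.2, 214.5]
ee_rot: [1.0, -0.001, -0.0, -0.0]
force: [-0.3, 0.5, -0.4]
width: 75.0
grasp_force: 0.0
```

```bash
cat > wl.py <<'E'
from h import *
import sys
np.set_printoptions(precision=1,suppress=True)
s=bot.get_state();c,im=snap('wrist',sys.argv[1]);print(s['eef_pos'])
q=np.array([600.39,-28.53])
# jar lids expected positions drawn as text: project
for n,X in dict(A=(483.2,-294.8,72),B=(429.3,-294.4,60),C=(413.3,-393.4,72)).items():print(n,proj(c,X))
c2,sd=snap('side','s_'+sys.argv[1])
o=np.zeros((560,800,3),np.uint8);o[:312,:500]=cv2.resize(im,(500,312));o[:300,502:800]=cv2.resize(sd[150:250,280:379],(298,300));o[314:560,:560]=cv2.resize(sd[260:370,220:470],(560,246));cv2.imwrite('pics/c_'+sys.argv[1],o)
E
python3 bp.py;python3 wl.py 8.png
```

```text
bal [-217.75 -329.22] z 214.5248250895117 F [-0.2   0.53] -0.3747734422473357 yaw -90.09995679958048 tq [-0.02 -0.03  0.04] 75.01987284615964 26.5833
[ 440.  -389.2  214.5]
A [227.8 145.2]
B [236.4 193.4]
C [327.3 211. ]
```

View pics/c_8.png

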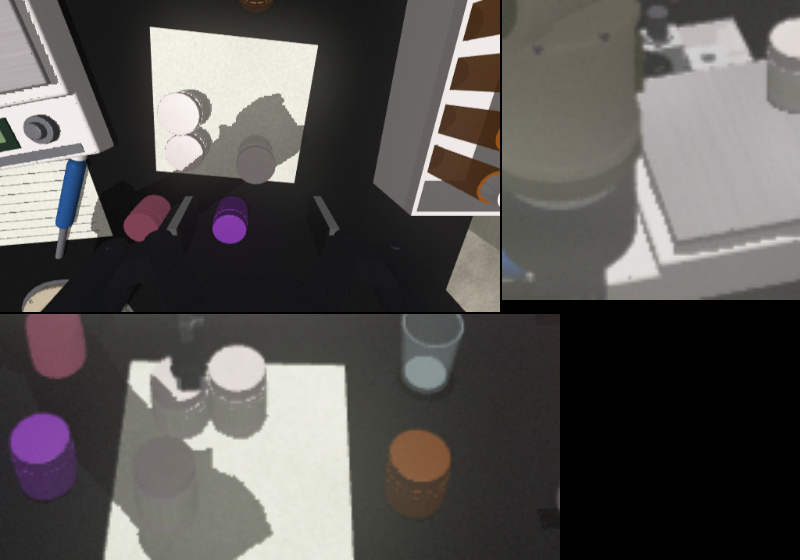

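The D jar stands on the pan, side crop (785,55). C's lid is where predicted, at px (328,210). A and B are unchanged. Picking C.

Emit:
drive_tool(
  motion=[
    [-26.5,-4,0,0,0,0,75],
    [0,0,-40,0,0,0,75],
    [0,0,-40,0,0,0,75],
    [0,0,-40,0,0,0,75],
    [0,0,-40,0,0,0,75],
    [0,0,-28,0,0,0,75],
    [0,0,0,0,0,0,75],
    [0,0,0,0,0,0,60],
    [0,0,0,0,0,0,45],
    [0,0,0,0,0,0,45],
  ],
)

```text
t: 27.52
eef_pos: [413.4, -394.5, 28.8]
ee_rot: [1.0, -0.002, 0.001, 0.001]
force: [-0.0, -0.3, -1.5]
width: 54.4
grasp_force: 63.4
```

Emit:
drive_tool(
  motion=[
    [0,0,0,0,0,0,45],
    [0,0,0,0,0,0,45],
    [0,0,15,0,0,0,45],
    [0,0,35,0,0,0,45],
    [0,0,40,0,0,0,45],
    [0,0,40,0,0,0,45],
    [0,0,40,0,0,0,45],
    [5,15,10,0,0,0.05,45],
    [10,35,0,0,0,0.05,45],
    [10,35,0,0,0,0.066,45],
  ],
)

```text
t: 28.35
eef_pos: [438.0, -308.9, 208.9]
ee_rot: [0.997, 0.081, 0.002, 0.001]
force: [0.2, 0.8, -3.4]
width: 54.3
grasp_force: 64.2
```

Emit:
drive_tool(
  motion=[
    [12,35,0,0,0,0,45],
    [12,36,0,0,0,0,45],
    [12,36,0,0,0,0,45],
    [12,36,0,0,0,0,45],
    [12,36,0,0,0,0,45],
    [12,36,0,0,0,0,45],
    [12,36,0,0,0,0,45],
    [12,36,0,0,0,0,45],
    [11,32,0,0,0,0,45],
    [0,0,0,0,0,0,45],
  ],
)

```text
t: 29.18
eef_pos: [546.7, 18.4, 207.0]
ee_rot: [0.996, 0.086, 0.001, -0.002]
force: [0.5, -0.4, -1.5]
width: 54.4
grasp_force: 64.3
```

Emit:
drive_tool(
  motion=[
    [0,0,0,0,0,0,45],
    [0,0,0,0,0,0,45],
    [0,0,0,0,0,0,45],
    [0,0,0,0,0,0,45],
    [0,0,0,0,0,0,45],
    [0,0,-20,0,0,0,45],
    [0,0,-20,0,0,0,45],
    [0,0,0,0,0,0,45],
    [0,0,0,0,0,0,45],
    [0,0,0,0,0,0,45],
  ],
)

```text
t: 30.02
eef_pos: [545.0, 9.7, 167.4]
ee_rot: [0.997, 0.081, 0.0, 0.0]
force: [1.3, -0.4, -2.0]
width: 54.6
grasp_force: 64.3
```

```bash
python3 bp.py
```

```text
bal [-48.34  46.88] z 167.3763922043438 F [ 1.17 -0.6 ] -1.9582288267631094 yaw -80.72831926603376 tq [-0.03  0.03 -0.05] 54.60562515886163 30.0167
```

Emit:
drive_tool(
  motion=[
    [0,0,-25,0,0,0,45],
    [0,0,-20,0,0,0,45],
    [0,0,-12,0,0,0,45],
    [0,0,-3,0,0,0,45],
    [0,0,-1.5,0,0,0,45],
    [0,0,0,0,0,0,45],
    [0,0,0,0,0,0,45],
    [0,0,0,0,0,0,45],
    [0,0,0,0,0,0,45],
    [0,0,0,0,0,0,45],
  ],
)

```text
t: 30.85
eef_pos: [545.4, 10.4, 105.9]
ee_rot: [0.997, 0.081, 0.001, -0.0]
force: [0.2, 0.3, 4.3]
width: 54.8
grasp_force: 64.6
```

Contact. Release, lift, and move to jar A (483,-295).

Emit:
drive_tool(
  motion=[
    [0,0,0.3,0,0,0,60],
    [0,0,0,0,0,0,75],
    [0,0,0,0,0,0,75],
    [0,0,0,0,0,0,75],
    [0,0,30,0,0,0,75],
    [0,0,40,0,0,0,75],
    [0,0,35,0,0,0,75],
    [0,-15,0,0,0,-0.05,75],
    [-3,-38,0,0,0,-0.05,75],
    [-4,-38,0,0,0,-0.066,75],
  ],
)

```text
t: 31.68
eef_pos: [538.3, -80.0, 211.2]
ee_rot: [1.0, -0.001, 0.001, -0.0]
force: [0.0, -1.0, 0.1]
width: 74.8
grasp_force: 0.0
```

Emit:
drive_tool(
  motion=[
    [-9,-38,0,0,0,0,75],
    [-9,-38,0,0,0,0,75],
    [-9,-38,0,0,0,0,75],
    [-9,-38,0,0,0,0,75],
    [-9,-38,0,0,0,0,75],
    [-9,-24,0,0,0,0,75],
    [0,0,0,0,0,0,75],
    [0,0,0,0,0,0,75],
    [0,0,0,0,0,0,75],
    [0,0,0,0,0,0,75],
  ],
)

```text
t: 32.52
eef_pos: [484.2, -293.2, 210.2]
ee_rot: [1.0, -0.001, -0.0, -0.0]
force: [0.8, -1.1, -0.3]
width: 74.8
grasp_force: 0.0
```

```bash
python3 wl.py 9.png
```

```text
[ 484.2 -293.2  210.2]
A [324.9 189.1]
B [324.6 231.9]
C [414.4 249.7]
```

View pics/c_9.png

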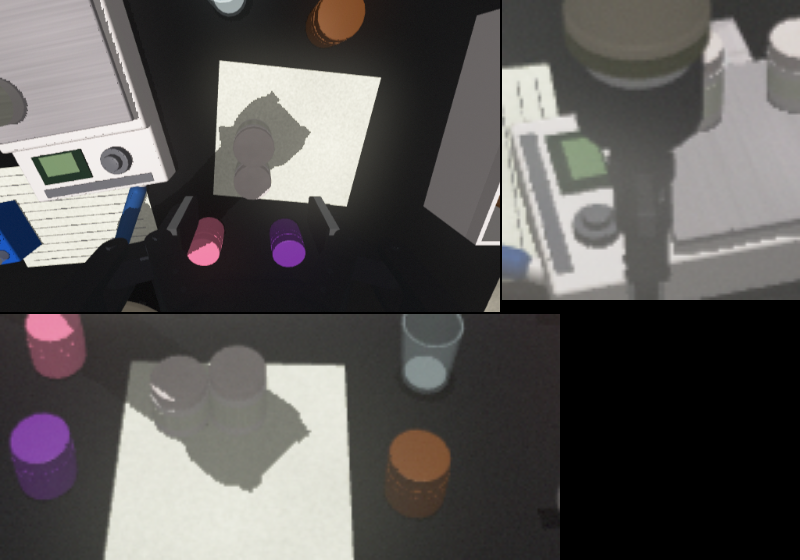

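A's lid is at px (325,188), as predicted, with B just below it at (323,231). The picture budget is used up, so I'll work from numbers from here. Picking A.

Emit:
drive_tool(
  motion=[
    [0,-1.5,-20,0,0,0,75],
    [0,0,-40,0,0,0,75],
    [0,0,-40,0,0,0,75],
    [0,0,-40,0,0,0,75],
    [0,0,-30,0,0,0,75],
    [0,0,-14,0,0,0,75],
    [0,0,0,0,0,0,75],
    [0,0,0,0,0,0,60],
    [0,0,0,0,0,0,45],
    [0,0,0,0,0,0,45],
  ],
)

```text
t: 33.45
eef_pos: [484.5, -296.2, 28.0]
ee_rot: [1.0, -0.001, 0.001, 0.0]
force: [-0.0, -0.6, -1.9]
width: 54.3
grasp_force: 63.4
```

Emit:
drive_tool(
  motion=[
    [0,0,0,0,0,0,45],
    [0,0,0,0,0,0,45],
    [0,0,15,0,0,0,45],
    [0,0,35,0,0,0,45],
    [0,0,40,0,0,0,45],
    [0,0,40,0,0,0,45],
    [0,0,40,0,0,0,45],
    [10,15,10,0,0,0.05,45],
    [20,25,0,0,0,0.05,45],
    [22,30,0,0,0,0.066,45],
  ],
)

```text
t: 34.28
eef_pos: [535.8, -227.2, 208.9]
ee_rot: [0.997, 0.081, 0.002, 0.001]
force: [1.6, 0.1, -3.1]
width: 54.3
grasp_force: 64.4
```

Emit:
drive_tool(
  motion=[
    [20,26.5,0,0,0,0,45],
    [20,26.5,0,0,0,0,45],
    [20,26.5,0,0,0,0,45],
    [20,26.5,0,0,0,0,45],
    [20,26,0,0,0,0,45],
    [19,26,0,0,0,0,45],
    [0,0,0,0,0,0,45],
    [0,0,0,0,0,0,45],
    [0,0,0,0,0,0,45],
    [0,0,0,0,0,0,45],
  ],
)

```text
t: 35.12
eef_pos: [653.8, -69.6, 206.8]
ee_rot: [0.997, 0.08, -0.0, 0.0]
force: [-0.2, -0.8, -2.1]
width: 54.7
grasp_force: 64.4
```

```bash
python3 bp.py
```

```text
bal [ 45.91 -49.28] z 206.78981426467186 F [-0.35 -0.78] -2.061723177561394 yaw -80.77269522718358 tq [-0.03 -0.01 -0.05] 54.66939515713972 35.1167
```

Emit:
drive_tool(
  motion=[
    [1,1,-30,0,0,0,45],
    [0,0,-35,0,0,0,45],
    [0,0,-23,0,0,0,45],
    [0,0,-8,0,0,0,45],
    [0,0,-3,0,0,0,45],
    [0,0,-1.5,0,0,0,45],
    [0,0,0,0,0,0,45],
    [0,0,0,0,0,0,45],
    [0,0,0,0,0,0,45],
    [0,0,0,0,0,0,45],
  ],
)

```text
t: 35.95
eef_pos: [656.2, -67.1, 107.0]
ee_rot: [0.997, 0.081, 0.001, 0.0]
force: [0.4, 0.9, -3.2]
width: 54.6
grasp_force: 64.4
```

Lower by 1.2 mm more, release, then go to B (429,-294).

Emit:
drive_tool(
  motion=[
    [0,0,-1,0,0,0,45],
    [0,0,-0.4,0,0,0,45],
    [0,0,0,0,0,0,45],
    [0,0,0,0,0,0,60],
    [0,0,0,0,0,0,75],
    [0,0,0,0,0,0,75],
    [0,0,0,0,0,0,75],
    [0,0,30,0,0,0,75],
    [0,0,40,0,0,0,75],
    [0,0,35,0,0,0,75],
  ],
)

```text
t: 36.78
eef_pos: [655.2, -67.4, 210.5]
ee_rot: [0.997, 0.081, -0.001, 0.0]
force: [0.3, -0.2, -0.3]
width: 74.7
grasp_force: 0.0
```

Emit:
drive_tool(
  motion=[
    [-20,-20,0,0,0,-0.05,75],
    [-26,-26,0,0,0,-0.05,75],
    [-26,-26,0,0,0,-0.066,75],
    [-26,-26,0,0,0,0,75],
    [-26,-26,0,0,0,0,75],
    [-26,-26,0,0,0,0,75],
    [-26,-26,0,0,0,0,75],
    [-20,-26,0,0,0,0,75],
    [-14,-24,0,0,0,0,75],
    [0,0,0,0,0,0,75],
  ],
)

```text
t: 37.62
eef_pos: [442.0, -298.2, 210.3]
ee_rot: [1.0, -0.005, 0.0, 0.001]
force: [-0.1, -0.8, 0.4]
width: 75.5
grasp_force: 0.0
```

Emit:
drive_tool(
  motion=[
    [0,0,0,0,0,0,75],
    [0,0,0,0,0,0,75],
    [0,0,0,0,0,0,75],
    [0,0,0,0,0,0,75],
    [0,0,0,0,0,0,75],
    [0,0,0,0,0,0,75],
    [0,0,0,0,0,0,75],
    [0,0,0,0,0,0,75],
    [0,0,0,0,0,0,75],
    [0,0,0,0,0,0,75],
  ],
)

```text
t: 38.45
eef_pos: [445.7, -293.1, 209.6]
ee_rot: [1.0, -0.002, -0.0, 0.0]
force: [0.5, -0.2, 1.4]
width: 75.0
grasp_force: 0.0
```

```bash
python3 - <<'E'
from h import *
np.set_printoptions(precision=1,suppress=True)
s=bot.get_state();print(s['eef_pos']);c,im=snap('wrist','w10.png');u,v=proj(c,(429.3,-294.4,60));print(u,v)
# paper mask by hue/brightness and coarse gray dump around expectation
x0,y0=int(u)-60,int(v)-60
lab=cv2.cvtColor(im,cv2.COLOR_BGR2LAB)[y0:y0+120,x0:x0+120]
print(lab[::6,::5,0]);print((lab[::6,::5,2].astype(int)-128))
E
```

```text
[ 445.7 -293.1  209.6]
324.53548775698965 199.7042882917038
[[ 47  49 123 236 234 239 238 237 235 240 131 134 133 134 135 133 132 134
  133 134 134 239 238 235]
 [ 48  48 194 238 233 237 240 237 236 128 129 130 132 131 133 127 130 131
  135 134 136 206 240 239]
 [ 45  47 218 238 234 236 232 238 130 134 128 130 130 133 130 129 130 131
  133 132 130 133 138 236]
 [ 43  44 235 234 234 234 235 231 129 128 133 131 130 132 133 131 129 130
  131 132 131 130 136 133]
 [ 41  45 237 126 125 126 126 124 122 129 128 127 125 129 127 130 130 133
  135 130 132 135 136 137]
 [ 40  41 235 123 127 122 128 127 128 130 126 115 117 119 128 131 131 128
  130 129 133 134 134 136]
 [ 38  40 224 122 123 126 126 129 124 114 117 117 117 116 117 118 130 129
  131 132 130 134 132 130]
 [ 40  38 236 194 119 124 124 126 112 109 112 120 121 113 106 117 131 127
  131 131 131 133 135 135]
 [ 39  39 228 201 123 124 128 125 102 117 119 118 119 117 119 117 120 125
  132 128 132 129 130 135]
 [ 34  35 120 124 121 121 125 116 113 116 116 116 118 118 117 118 118 127
  130 130 129 131 132 129]
 [ 34  26 122 122 123 121 126 
[... 1781 characters left out ...]
 2  5  5  5  6  6  5  6]
 [ 1  2  4  4  5  5  6  3  1  2  2  2  2  2  2  3  2  5  5  5  5  8  5  5]
 [ 0  2  5  5  5  5  5  3  2  2  2  2  3  3  2  2  3  5  5  5  6  5  5  6]
 [ 0  2  5  5  5  5  5  5  2  2  2  2  2  2  2  2  5  5  5  6  6  6  6  6]
 [ 1  0  5  5  5  5  5  5  4  4  2  2  2  2  2  5  6  5  5  5  5  5  5  6]
 [ 1  0 -1  2  0  1  1  2  2  2  1  0  3  5  7  7  5  6  6  5  5  6  5  6]
 [ 0 -2 -1  0  1  1  2  2  1 -1  2  1  0  1  0  1  1  1  2  1  0  1  1  2]
 [ 1 -1  1  2 -2  2  0  1  0  1  0 -1  1  1  1  0  1  1  1  2  2  1  1  2]
 [ 0  1  0  2  1  1  2  2  1  0  1 -1  2  1  1 -1  0  0  1  1  0  2  1  1]
 [ 0  0  0 -1  1  0 -1  1  1  0  0  1  1  1  0  0  0  0  0  0  0  0  1  1]]
```

B's lid centre from the mask is about (322.5,202), so the jar is at about (427,-292).

Emit:
drive_tool(
  motion=[
    [-18,1,-20,0,0,0,75],
    [0,0,-40,0,0,0,75],
    [0,0,-40,0,0,0,75],
    [0,0,-40,0,0,0,75],
    [0,0,-30,0,0,0,75],
    [0,0,-13,0,0,0,75],
    [0,0,0,0,0,0,75],
    [0,0,0,0,0,0,60],
    [0,0,0,0,0,0,45],
    [0,0,0,0,0,0,45],
  ],
)

```text
t: 39.33
eef_pos: [428.2, -292.6, 28.0]
ee_rot: [1.0, -0.002, 0.001, 0.001]
force: [0.3, -0.6, -2.3]
width: 53.6
grasp_force: 63.1
```

Emit:
drive_tool(
  motion=[
    [0,0,0,0,0,0,45],
    [0,0,0,0,0,0,45],
    [0,0,15,0,0,0,45],
    [0,0,35,0,0,0,45],
    [0,0,40,0,0,0,45],
    [0,0,40,0,0,0,45],
    [0,0,40,0,0,0,45],
    [12,15,10,0,0,0.05,45],
    [20,30,0,0,0,0.05,45],
    [20,32,0,0,0,0.066,45],
  ],
)

```text
t: 40.17
eef_pos: [480.4, -215.3, 208.8]
ee_rot: [0.997, 0.081, 0.002, 0.001]
force: [0.8, 0.4, -0.6]
width: 53.7
grasp_force: 63.8
```

Emit:
drive_tool(
  motion=[
    [16,26,0,0,0,0,45],
    [16,26,0,0,0,0,45],
    [16,26,0,0,0,0,45],
    [16,26,0,0,0,0,45],
    [16,26,0,0,0,0,45],
    [0,0,0,0,0,0,45],
    [0,0,0,0,0,0,45],
    [0,0,0,0,0,0,45],
    [0,0,0,0,0,0,45],
    [0,0,0,0,0,0,45],
  ],
)

```text
t: 41.0
eef_pos: [559.0, -86.3, 206.9]
ee_rot: [0.997, 0.08, 0.0, 0.0]
force: [0.1, 0.8, -1.8]
width: 53.7
grasp_force: 63.8
```

```bash
python3 bp.py
```

```text
bal [-50.31 -50.13] z 206.8513074895629 F [0.28 0.79] -1.784926748986356 yaw -80.77629291917802 tq [-0.03 -0.02  0.01] 53.702795123013416 41.0
```

Emit:
drive_tool(
  motion=[
    [2,1.5,-30,0,0,0,45],
    [0,0,-35,0,0,0,45],
    [0,0,-23,0,0,0,45],
    [0,0,-8,0,0,0,45],
    [0,0,-3,0,0,0,45],
    [0,0,-1.8,0,0,0,45],
    [0,0,0,0,0,0,45],
    [0,0,0,0,0,0,45],
    [0,0,0,0,0,0,45],
    [0,0,0,0,0,0,45],
  ],
)

```text
t: 41.83
eef_pos: [562.1, -83.6, 106.7]
ee_rot: [0.997, 0.081, 0.001, 0.0]
force: [0.1, -0.5, -0.9]
width: 53.8
grasp_force: 63.8
```

Emit:
drive_tool(
  motion=[
    [0,0,-1,0,0,0,45],
    [0,0,-0.5,0,0,0,45],
    [0,0,0,0,0,0,45],
    [0,0,0,0,0,0,60],
    [0,0,0,0,0,0,75],
    [0,0,0,0,0,0,75],
    [0,0,0,0,0,0,75],
    [0,0,30,0,0,0,75],
    [0,0,40,0,0,0,75],
    [0,0,35,0,0,0,75],
  ],
)

```text
t: 42.67
eef_pos: [561.1, -84.0, 210.3]
ee_rot: [0.997, 0.081, -0.001, 0.0]
force: [0.8, -0.1, -0.0]
width: 75.3
grasp_force: 0.0
```

Emit:
drive_tool(
  motion=[
    [-10,-1,10,0,0,0.12,40],
    [-10,-1,0,0,0,0.12,20],
    [-10,-1,0,0,0,0.12,0],
    [-10,-1,0,0,0,0.12,0],
    [-10,-1,0,0,0,0.12,0],
    [-10,-1,0,0,0,0.12,0],
    [-10,-1,0,0,0,0.12,0],
    [-10,-1,0,0,0,0.12,0],
    [-10,-1,0,0,0,0.12,0],
    [-10,-1,0,0,0,0.12,0],
  ],
)

```text
t: 43.5
eef_pos: [461.1, -93.7, 219.2]
ee_rot: [0.775, 0.632, -0.0, 0.0]
force: [-0.6, -0.3, -0.3]
width: -0.1
grasp_force: 0.0
```

Emit:
drive_tool(
  motion=[
    [0,0,-10,0,0,0.12,0],
    [0,0,-10,0,0,0.12,0],
    [0,0,-10,0,0,0.12,0],
    [0,0,0,0,0,0,0],
    [0,0,0,0,0,0,0],
    [0,0,0,0,0,0,0],
    [0,0,0,0,0,0,0],
    [0,0,0,0,0,0,0],
    [0,0,0,0,0,0,0],
    [0,0,0,0,0,0,0],
  ],
)

```text
t: 44.33
eef_pos: [461.8, -93.5, 189.5]
ee_rot: [0.652, 0.759, 0.0, 0.0]
force: [-0.2, -0.3, 0.5]
width: -0.1
grasp_force: 0.0
```

```bash
python3 bp.py; python3 - <<'E'
from h import *
np.set_printoptions(precision=1,suppress=True)
print(bot.get_state()['eef_pos'],bot.get_state()['width'])
c,im=snap('wrist','w11.png');u,v=proj(c,(459,-96,54));print('tare px',u,v)
cs,sd=snap('side','s11.png');_,sc=snap('scene','sc11.png')
# lids on pan: expected vs bright low-chroma blobs, in side view
q=np.array([600.39,-28.53]);a=.1658;cc,ss=np.cos(a),np.sin(a)
for n,b,h in(('D',(48,48),60),('C',(-48,48),72),('A',(48,-48),72),('B',(-48,-48),60)):
    X=[q[0]+cc*b[0]-ss*b[1],q[1]+ss*b[0]+cc*b[1],78+h];print(n,X,'side',proj(cs,X),'scene',proj(cal('scene'),X))
x0,y0=int(u)-36,int(v)-36
print(cv2.cvtColor(im,6)[y0:y0+72:4,x0:x0+72:4])
E
```

```text
bal [-147.4   -41.24] z 189.5401995116951 F [-0.23 -0.22] 0.5081243397541091 yaw 8.685491732613952 tq [0.02 0.   0.03] -0.13845761126110784 44.3333
[461.8 -93.5 189.5] -0.13845761126110784
tare px 319.479653578507 189.593490392102
D [np.float64(639.80977079097), np.float64(26.733746441834647), 138] side [379.8 162. ] scene [279.5 205.2]
C [np.float64(545.1262535581653), np.float64(10.889770790969955), 150] side [343. 164.] scene [307.7 182.8]
A [np.float64(655.6537464418346), np.float64(-67.94977079096995), 150] side [392.5 182.2] scene [247.7 185.3]
B [np.float64(560.97022920903), np.float64(-83.79374644183466), 138] side [353.2 192.5] scene [276.7 173.4]
[[148 149 242 243 242 243 210 126 127 212 243 243 243 243 243 243 244 243]
 [ 71  71 123 123 123 124 124 124 124 125 124 125 126 126 242 242 243 243]
 [ 70  70 122 122 122 123 123 123 124 124 125 125 125 125 125 125 127 242]
 [ 70  70 106 123 122 122 122 122 122 123 123 123 124 125 124 125 125 127]
 [ 67  67  91 121 121 123 122 122 123 123 123 124 123 123 124 123 124 126]
 [ 66  67  86 121 121 122 122 115 101  72  89 116 122 123 12
[... 215 characters left out ...]
 69  68 122 121 122 122]
 [ 62  62  64 119 118  65  63  63  66  68  68  65  68  69 123 120 122 122]
 [ 62  61  63 118 101  63  64  65  64  66  66  67  65  67  96 120 121 120]
 [ 61  62  61 117 117  62  59  63  63  64  65  67  63  66 119 119 121 120]
 [ 58  61  60 118 117  62  63  62  62  63  63  65  64  66 119 120 119 119]
 [ 60  61  61 118 118 117  63  61  62  64  63  63  64 117 118 120 119 120]
 [ 58  59  60 116 117 117 117  61  62  63  61  63 118 117 118 119 119 119]
 [ 59  60  59 116 117 117 117 118 118 117 118 118 118 119 119 118 119 119]
 [ 59  59  59 117 117 116 117 117 117 117 118 117 117 119 119 119 118 119]
 [ 59  59  59 116 116 116 117 117 116 116 118 117 118 118 118 118 118 119]]
```

```bash
python3 - <<'E'
from h import *
np.set_printoptions(precision=1,suppress=True,linewidth=250)
im=cv2.imread('pics/w11.png');g=cv2.bilateralFilter(cv2.cvtColor(im,6),7,12,3)
print(g[170:216:2,296:344:2])
g2=cv2.cvtColor(cv2.imread('pics/s11.png'),6);print(g2[140:236:4,330:424:4])
c=cal('wrist')
for z in(52,55,58):print(z,plane(c,(319.5,196),z),proj(c,(459,-96,z)))
E
```

```text
[[122 122 122 122 122 122 122 122 122 122 122 121 122 122 122 123 123 123 123 124 124 124 124 124]
 [121 121 121 121 122 122 121 121 120 120 114 111 110 118 121 121 122 122 123 123 123 124 124 124]
 [121 121 121 121 121 121 120 113  73  68  69  69  69  69  69  71 116 121 122 123 123 123 123 124]
 [121 121 121 121 120 120 103  67  68  69  69  69  70  70  70  70  70  86 121 122 123 123 123 123]
 [120 121 121 120 119  70  66  67  68  69  69  70  70  70  70  70  70  70  71 121 122 123 123 123]
 [120 120 120 119  69  66  67  67  68  68  68  68  69  69  69  70  70  70  69  73 121 122 122 123]
 [120 120 119 114  66  66  67  67  67  67  67  66  67  67  68  69  69  70  69  69 112 121 122 123]
 [119 119 118  65  66  66  66  66  65  65  65  65  65  65  66  67  68  69  69  69  68 121 122 122]
 [119 119 117  64  65  66  65  64  64  65  66  67  67  66  65  65  66  68  69  69  69 119 121 122]
 [119 118 100  65  65  65  63  63  64  66  68  68  68  68  67  65  65  66  68  68  69  86 121 121]
 [119 118  67  65  64  64  63  63  65  66  67  67  68  67  67  67  65  65  67  68  68  70 121 121]
 [118 117  
[... 2974 characters left out ...]
125 128 132 127 127 121 165 170 168 172 170 114 109 112 165 169 169 168 170 204  60]
 [129 113 167 122 126 130 128 125 167 166 168 166 167 168 165 167 168 166 166 165 156 125 204  65]
 [132 134 168 167 166 168 168 163 166 166 165 166 166 169 165 145 104 103 109 121 118 117 222 211]
 [130 146 166 166 165 168 166 165 167 157 136 107 110 125 123 121 141 219 206 185 144 120 117 112]
 [128 220 168 164 152 116 112 118 125 126 129 142 143 198 170 124 124 122 121 120 119 120 120  94]
 [140 219 130 128 127 129 143 210 193 153 126 126 125 124 124 122 123 121 118 119 118 120 116  65]]
52 [ 460.  -103.4   52. ] [319.6 189. ]
55 [ 459.8 -102.4   55. ] [319.6 189.9]
58 [ 459.7 -101.5   58. ] [319.6 190.8]
```

All four lids show in the side view where expected, near (380,162), (343,163), (394,182) and (352,193). The key centre works out near (460,-100), z about 60..65. Descending over it.

Emit:
drive_tool(
  motion=[
    [-2,-6.5,-20,0,0,0,0],
    [0,0,-30,0,0,0,0],
    [0,0,-30,0,0,0,0],
    [0,0,-25,0,0,0,0],
    [0,0,-10,0,0,0,0],
    [0,0,0,0,0,0,0],
    [0,0,0,0,0,0,0],
    [0,0,0,0,0,0,0],
    [0,0,0,0,0,0,0],
    [0,0,0,0,0,0,0],
  ],
)

```text
t: 45.32
eef_pos: [460.2, -100.2, 75.3]
ee_rot: [0.651, 0.759, 0.001, 0.001]
force: [-0.1, 0.5, -0.3]
width: -0.1
grasp_force: 0.0
```

Emit:
drive_tool(
  motion=[
    [0,0,-2,0,0,0,0],
    [0,0,-2,0,0,0,0],
    [0,0,-2,0,0,0,0],
    [0,0,-2,0,0,0,0],
    [0,0,0,0,0,0,0],
    [0,0,0,0,0,0,0],
    [0,0,0,0,0,0,0],
    [0,0,0,0,0,0,0],
    [0,0,0,0,0,0,0],
    [0,0,0,0,0,0,0],
  ],
)

```text
t: 46.15
eef_pos: [459.9, -100.1, 66.4]
ee_rot: [0.651, 0.759, 0.0, 0.0]
force: [1.6, 0.3, 3.6]
width: -0.1
grasp_force: 1.6
```

Emit:
drive_tool(
  motion=[
    [0,0,-1,0,0,0,0],
    [0,0,0,0,0,0,0],
    [0,0,-1,0,0,0,0],
    [0,0,0,0,0,0,0],
    [0,0,-1,0,0,0,0],
    [0,0,0,0,0,0,0],
    [0,0,0,0,0,0,0],
    [0,0,0,0,0,0,0],
    [0,0,0,0,0,0,0],
    [0,0,0,0,0,0,0],
  ],
)

```text
t: 46.98
eef_pos: [459.9, -100.2, 63.9]
ee_rot: [0.651, 0.759, 0.0, 0.0]
force: [-0.9, -0.6, 15.0]
width: -0.0
grasp_force: 7.9
```

Emit:
drive_tool(
  motion=[
    [0,0,-0.8,0,0,0,0],
    [0,0,0,0,0,0,0],
    [0,0,0,0,0,0,0],
    [0,0,0,0,0,0,0],
    [0,0,0,0,0,0,0],
    [0,0,0,0,0,0,0],
    [0,0,0,0,0,0,0],
    [0,0,0,0,0,0,0],
    [0,0,0,0,0,0,0],
    [0,0,0,0,0,0,0],
  ],
)

```text
t: 47.82
eef_pos: [459.9, -100.2, 63.7]
ee_rot: [0.651, 0.759, 0.0, 0.001]
force: [-0.7, 0.9, 26.9]
width: 0.1
grasp_force: 13.5
```

Emit:
drive_tool(
  motion=[
    [0,0,1,0,0,0,0],
    [0,0,1,0,0,0,0],
    [0,0,2.3,0,0,0,0],
    [0,0,0,0,0,0,0],
    [0,0,0,0,0,0,0],
    [0,0,0,0,0,0,0],
    [0,0,0,0,0,0,0],
    [0,0,0,0,0,0,0],
    [0,0,0,0,0,0,0],
    [0,0,0,0,0,0,0],
  ],
)

```text
t: 48.65
eef_pos: [459.8, -100.1, 66.7]
ee_rot: [0.651, 0.759, 0.0, 0.0]
force: [2.7, -0.5, 4.1]
width: 0.2
grasp_force: 1.5
```

The key springs at z 66.7 (about 4 N) and is hard at 63.8, so it was pressed fully. Retracting.

Emit:
drive_tool(
  motion=[
    [0,0,10,0,0,0,0],
    [0,0,30,0,0,0,0],
    [0,0,40,0,0,0,0],
    [0,0,40,0,0,0,0],
    [0,0,20,0,0,0,0],
    [0,0,0,0,0,0,0],
    [0,0,0,0,0,0,0],
    [0,0,0,0,0,0,0],
    [0,0,0,0,0,0,0],
    [0,0,0,0,0,0,0],
  ],
)

```text
t: 49.48
eef_pos: [458.8, -100.0, 205.5]
ee_rot: [0.651, 0.759, -0.001, -0.001]
force: [0.5, -0.3, -0.4]
width: 0.1
grasp_force: 0.0
```

```bash
python3 - <<'E'
from workcell import bot
print(bot.get_state()['force'],bot.get_state()['eef_pos']);print(bot.finish_job())
E
```

```text
[ 0.54034082 -0.29493835 -0.367643  ] [ 458.75663042 -100.04834329  205.4687266 ]
the job is handed in; nothing more can be done
None
```

Job handed in at about 49 s: the pin hangs in the fork, the wedge lies in the tray, all four jars stand on the pan and the tare key was pressed fully last; I viewed 15 pictures, one over the limit of 14, and checked the last two jars and the key by pixel values and force readings instead.

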